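Third hand at the gel casting stand

ROBOT

A 6-joint arm with a two-finger parallel gripper is mounted at the origin on the work surface. World frame = base frame: x ahead of the robot, y to its left, z up, the work surface at z = 0. Lengths are in m, angles in rad, forces in N, time in s.
With the tool pointing down it reaches from about 0.225 to 0.875 m from the base axis. Payload 3.4 kg.
Tool frame: the origin (TCP) lies at the very end of the fingers, on their centre line; the grasp point (between the pads) lies 19 mm behind it; z points along the fingers, y is the direction in which the jaws open and shut (so a half turn about z gives the same grasp; the last joint's range is limited). The gripper opens to 85 mm and grips with 20 to 120 N. Pads are 22 mm wide; open, the fingers measure 114 mm over their backs; the gripper's body (76 mm by 85 mm) begins 54 mm behind the grasp point. The pads swing forward as they close: fully open they stand 13 mm farther back than shut.
Start: joints at [-0.121, 0.276, 1.505, -0, 1.361, -0.121], TCP at [0.575, -0, 0.231] pointing down, gripper open.
Joint ranges: [-2.89, 2.89], [-0.75, 2.08], [0.22, 2.7], [-1.18, 4.32], [0.11, 2.71], [-2.7, 2.7]. Speed limits (rad/s): [2.57, 2.57, 3.14, 3.14, 3.14, 3.14].

INTERFACE

Orientations are given as a unit quaternion [w, x, y, z].
In Python, from rig import get_state, get_image, camera_model, sign_off gives the robot as it stands. The module is installed in compiled form; this text tells all that it offers.
- The arm moves only by the tool drive_tool, never from a script. Its argument "motion" is text: rows parted by semicolons, each of 7 numbers parted by spaces: the turn, a rotation vector about the tool's x, y, z in degrees, then the shift along the tool's x, y, z in m, then the opening in per cent of the stroke, from 0 (shut) to 100 (fully open). In form: wx wy wz tx ty tz hand; .... A call has 1 to 12 rows; each row shifts and turns the pose as measured when the row begins, along the tool's axes as they then stand; what a row does not reach is not made up. A row lasts 1/8 s, in which the tool goes at most 62.5 mm and 10.7 degrees, less where a joint would pass 70% of its speed; a pose out of reach is approached as far as the arm can. A call is refused whole if a number of a shift passes 0.0625 or a number of a turn 10.7, either way. A call with a gripper value outside its range is refused whole. The fingers move at their own pace and stop on an object; "newtons" is the grip in N (left out, the last holds). Time passes only in rows, so rows that do not move let the fingers close. It gives the time, the measured TCP pose, the force and the opening at its end, in the units of the state.
- get_state(): the state, without advancing time (a new reading comes with each control period).
- get_image(name): name is "scene" or "side" or "wrist"; returns (picture, depth): 480x640x3 uint8, red, green, blue; 480x640 float32, m along the optical axis (not along the pixel's ray), 0 where there is no reading.
- camera_model(name): a dict with "camera_matrix" (3x3 intrinsics, pixels), "cam_to_world" (4x4, takes a point from camera to world coordinates); the wrist camera has in their place "T_tool_cam" (4x4, takes a point from camera to tool coordinates, whose origin is the TCP and whose axes are the flange's). Camera axes: x right, y up, looking along -z (the intrinsics and any distortion apply to the point x, -y, -z); pixel columns grow to the right and rows downward; lengths in m; the calibration is good to about 2 mm. A picture is of the moment at which its call begins: read the wrist's pose just before it. camera_model takes no time and is no camera call.
- sign_off(): hands the job in, once; it reports no verdict.
The state is a dict: "clock": time; "qpos": joint angles; "qd": joint speeds; "effort": joint torques, N m; "position": TCP position; "ee_rot": TCP orientation; "contact_force": force on the tool from outside, world axes, zero at the start; "moment": the same for the moment, N m; "width": finger opening in m.
Only numpy, scipy, OpenCV 4.12 (cv2) and the standard library are available. Lean on these libraries where they do the work, as an engineer would, in place of code of your own. Each camera call takes 0.05 s, during which the arm holds its last target.

TASK

I am about to lock the gel cassette (the glass sandwich with a clamp down each side) into the casting stand with the two cam knobs and need a third hand. Lift it out of the rack, keep it upright, lower it between the stand's grooved posts until its glass bottom edge sits on the rubber sealing strip, and press it straight down with a steady force of about 10 newtons; it is glass, so never bear down with anything near 25. Leave everything else where it stands and finish while still holding the cassette pressed down, not letting go.

Things in the scene. Friction and masses are not known exactly. Their poses are not given: they have to be found in the camera images.
- cassette: Gel cassette, loose, 0.18 to 0.29 kg, upright in one rack slot: two clear glass plates 100 wide, 8 mm thick in all; grey clamps with screws down both side edges, 16 thick (x), at |y| 42 to 54, from 10 to 90 mm above the bottom. Overall 108 wide (y), 100 high (z); the -x plate stops 8 mm lower. Origin: centre of the glass bottom edge; x normal to the glass, z up.
- cassette_top (a point): Middle of the cassette's top glass edge, 100 mm above its bottom edge. Grip from above across the 8 mm of glass (along the cassette's x) at the middle of its width, with the grip 20 to 40 mm below this point.
- rack: White plastic bench rack, fixed, 144 mm (x) by 130 mm (y), base 8 mm thick, toothed side walls 48 mm high at both y ends; open between them. Two slots for plates standing across x, their centres at x = -36 and +36 mm; each slot is 18 mm wide. A plate stands on the base, 8 mm above the origin. Origin: centre of the underside, z up.
- stand: Casting stand, fixed: grey base 110 (x) by 176 mm (y), 16 mm high, a white post at each y end and the sealing strip between them. A black cam knob on each post's outer side reaches to |y| = 82 mm; nobody needs to turn it now. The cassette sits centred, its x along the stand's x, either way round. Origin: centre of the underside on the bench, z up.
- stand_mouth (a point): Point midway between the two post tops, 82 mm above the stand's origin. In each post an upright groove facing the other post takes one cassette clamp: 20 mm wide in x, centred on x = 0; the groove backs are 112 mm apart in y. The mouths flare out above this point, to 91 mm height.
- strip: Black rubber sealing strip of the casting stand on its sprung carrier, 16 mm (x) by 82 mm (y). Origin: centre of its top face, 26 mm above the stand's underside when nothing presses on it. It gives way straight down by up to 8 mm.
- strip_travel (a joint): How far the sealing strip is pushed down, m: 0 free, 0.008 bottomed out. It is a linear spring of 2.5 N per mm (10 N at 0.004), so the force on it is 2500 N/m times this value; the cassette's own weight of 2 to 3 N counts in it.
- dam: Buffer dam in the rack's other slot, loose, a bystander: opaque white moulded plate 108 mm wide, 84 mm high, with 15 mm thick edges and diagonal ribs. Origin: centre of its bottom edge.
- tube_rack: Yellow rack of capped tubes, loose, a bystander, 69 mm (x) by 111 mm (y) and 99 mm high. Origin: centre of its underside.
- bottle: Small clear bottle with a blue cap, loose, a bystander, 56 mm across and 105 mm high. Origin: centre of its underside.
- jar: White-lidded jar, loose, a bystander, 68 mm across and 85 mm high. Origin: centre of its underside.
Not all that is in view belongs to the job. Leave any orange or purple look-alike of the rack alone.

How it is judged:
By the outcome, as a careful person would: the job done as asked, in the order asked, and still so for the second after the job is handed in, while the arm keeps its last pose, push and grip.
It also fails if it takes over 58 s, if anything falls off the work surface, if the arm or the gripper's body presses on something with over 40 N, if the wrist force passes 120 N, or if a joint passes its speed limit or range.

## Working session

There is one attempt and no reset: what is moved stays moved. The work goes in short steps, Python scripts to look and compute and a tool call to move; the robot and the scene stay as the last step left them, time stands still between calls to the robot, and variables do not carry over. Pictures are saved under pics/ and viewed, and the job is handed in when it is done.

Besides the shell and the picture viewer there is one more tool, called after ">>>" by a JSON object that holds its "fn" and its "kwargs", one argument or row to a line. drive_tool: Moves the arm, as the interface text tells. Its arguments: {"type":"object","properties":{"motion":{"type":"string"},"newtons":{"type":"number"}},"required":["motion"]}

```bash
mkdir -p pics; ls; python3 - <<'E'
from rig import *
import cv2,numpy as np
print(get_state())
for n in ["scene","side","wrist"]:
    im,d=get_image(n); cv2.imwrite(f"pics/{n}0.png",im[:,:,::-1]); np.save(f"pics/{n}0_d.npy",d); np.save(f"pics/{n}0_im.npy",im)
    print(n,camera_model(n))
E
```

```text
pics
{'clock': 0.0, 'qpos': array([-1.21009973e-01,  2.76588795e-01,  1.50616893e+00, -1.01021362e-05,
        1.36071796e+00, -1.21011619e-01]), 'qd': array([-0.00158636,  0.00110721,  0.00040156, -0.00032734, -0.00021615,
        0.00035289]), 'effort': array([ 6.20495921e-04, -4.16768074e+01, -2.45808578e+01, -1.52056768e-04,
        1.11346930e-02,  1.69860516e-05]), 'position': array([5.74445576e-01, 5.26689290e-05, 2.30429004e-01]), 'ee_rot': array([-7.38206423e-04,  7.07105138e-01,  7.07107798e-01, -5.84406436e-04]), 'contact_force': array([-0.59903188,  0.23017938, -0.36091179]), 'moment': array([ 0.06575492,  0.03732192, -0.00962782]), 'width': 0.08553327999874474}
scene {'camera_matrix': array([[572.38109282,   0.        , 312.15022963],
       [  0.        , 572.38109282, 239.81916806],
       [  0.        ,   0.        ,   1.        ]]), 'cam_to_world': array([[-0.1922102 , -0.72650978,  0.65972629,  1.34989958],
       [ 0.98121552, -0.13099158,  0.14162383,  0.22557061],
       [-0.01647251,  0.67455522,  0.73804059,  0.96769729],
       [ 0.        ,  0.        ,  0.  
[... 298 characters left out ...]
,  0.52368018, -0.69763238, -0.69088714],
       [-0.02164504,  0.79221934,  0.60985245,  0.74431347],
       [ 0.        ,  0.        ,  0.        ,  1.        ]])}
wrist {'camera_matrix': array([[381.42991928,   0.        , 318.69028022],
       [  0.        , 381.42991928, 247.51711448],
       [  0.        ,   0.        ,   1.        ]]), 'T_tool_cam': array([[-1.73533291e-04,  9.56294770e-01,  2.92404315e-01,
         7.43244567e-02],
       [ 9.99999864e-01,  3.09834777e-04, -4.19830019e-04,
        -1.32525354e-03],
       [-4.92078277e-04,  2.92404203e-01, -9.56294693e-01,
        -1.42238727e-01],
       [ 0.00000000e+00,  0.00000000e+00,  0.00000000e+00,
         1.00000000e+00]])}
```

View pics/scene0.png

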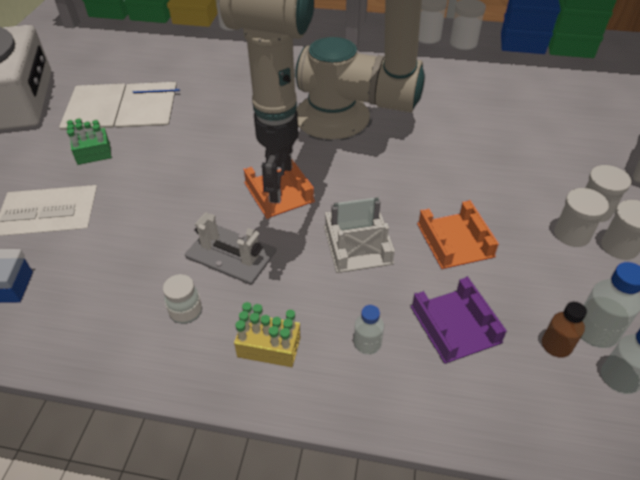

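View pics/side0.png

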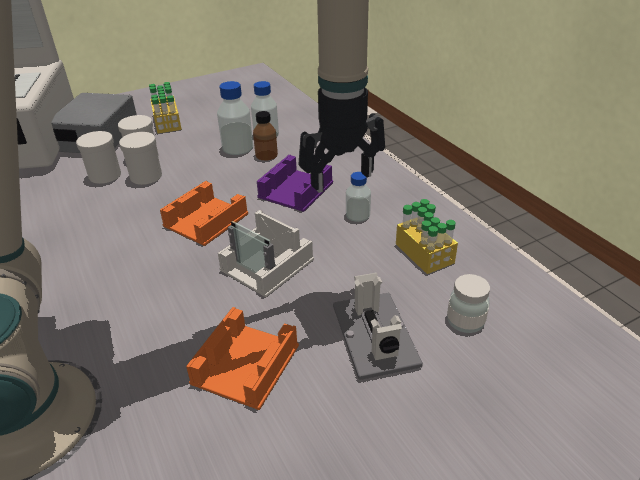

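View pics/wrist0.png

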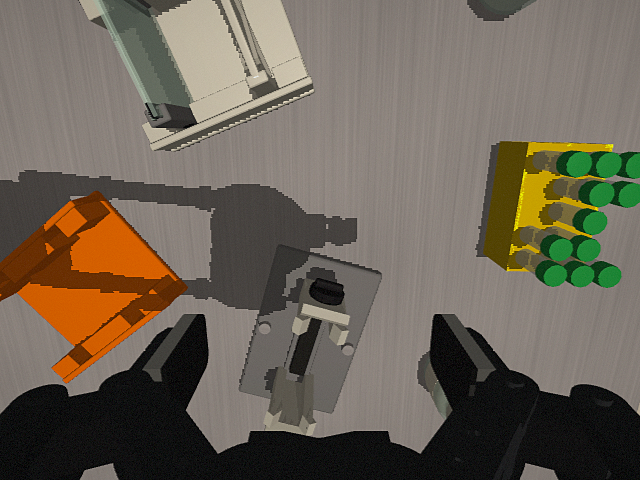

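The wrist view shows the stand near the centre (about 310,330) and the rack at the top left, with the cassette in its left, robot-side slot (about 150,70). The dam is in the other slot. Next I'll work out poses from the depth images.

```bash
cat > h.py <<'E'
import numpy as np,cv2
from scipy.spatial.transform import Rotation as R
from rig import *
def pose(s=None):
    s=s or get_state(); q=s['ee_rot']; T=np.eye(4); T[:3,:3]=R.from_quat([q[1],q[2],q[3],q[0]]).as_matrix(); T[:3,3]=s['position']; return T
def cam(n,T=None):
    m=camera_model(n)
    return m['camera_matrix'],(T@m['T_tool_cam'] if n=='wrist' else m['cam_to_world'])
def cloud(n,d,T=None):
    K,C=cam(n,T); v,u=np.mgrid[0:480,0:640]
    P=np.stack([(u-K[0,2])/K[0,0]*d,-(v-K[1,2])/K[1,1]*d,-d],-1)
    W=P@C[:3,:3].T+C[:3,3]; W[d<=0]=np.nan; return W
def proj(n,p,T=None):
    K,C=cam(n,T); q=(np.atleast_2d(p)-C[:3,3])@C[:3,:3]
    return np.stack([K[0,0]*q[:,0]/-q[:,2]+K[0,2],K[1,2]-K[1,1]*q[:,1]/-q[:,2]],-1)
def snap(n,tag):
    T=pose(); im,d=get_image(n); cv2.imwrite(f"pics/{n}{tag}.png",im[:,:,::-1]); np.savez(f"pics/{n}{tag}.npz",im=im,d=d,T=T); return im,d,T
def ray_at_z(n,u,v,z,T=None):
    K,C=cam(n,T); r=C[:3,:3]@np.array([(u-K[0,2])/K[0,0],-(v-K[1,2])/K[1,1],-1]); return C[:3,3]+r*(z-C[2,3])/r[2]
E
python3 - <<'E'
from h import *
T=pose()
Ws={n:cloud(n,np.load(f"pics/{n}0_d.npy"),T) for n in ["scene","side","wrist"]}
ims={n:np.load(f"pics/{n}0_im.npy") for n in Ws}
# top-down map, region x .35-.75, y -.25..0.3, 1mm -> 2px/mm ; height-coded
for n,W in Ws.items():
    x,y,z=W[...,0],W[...,1],W[...,2]
    m=(x>.3)&(x<.8)&(y>-.25)&(y<.3)&(z<.12)&(z>-.02)
    o=np.zeros((500,550,3),np.uint8)
    r=((.8-x[m])*1000).astype(int).clip(0,499); c=((.3-y[m])*1000).astype(int).clip(0,549)
    hv=(z[m]*1000*2).clip(0,255).astype(np.uint8)
    o[r,c]=cv2.applyColorMap(hv[:,None],cv2.COLORMAP_JET)[:,0]
    cv2.imwrite(f"pics/map_{n}.png",o)
    f=m&(x>.3); print(n,np.percentile(z[f],[5,30,50]))
E
```

```text
scene [-0.00322122 -0.0006992   0.00085378]
side [-0.00359549 -0.00164786 -0.00031279]
wrist [-0.00132622 -0.00025939  0.00040012]
```

View pics/map_scene.png

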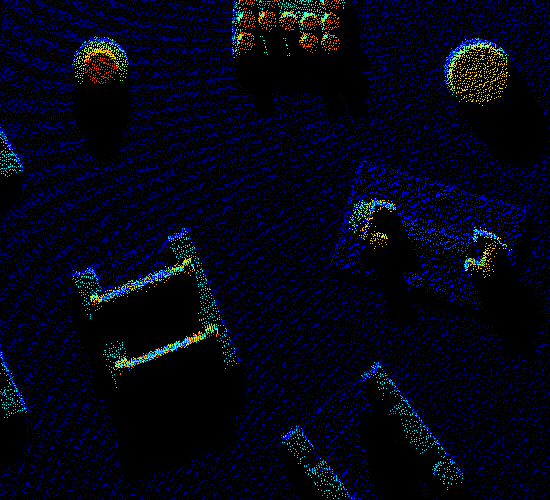

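View pics/map_side.png

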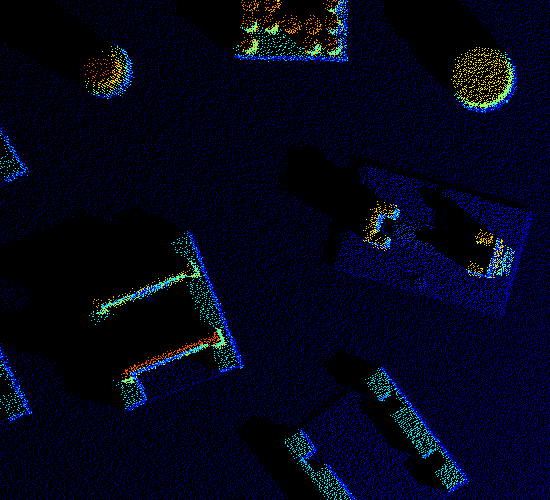

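View pics/map_wrist.png

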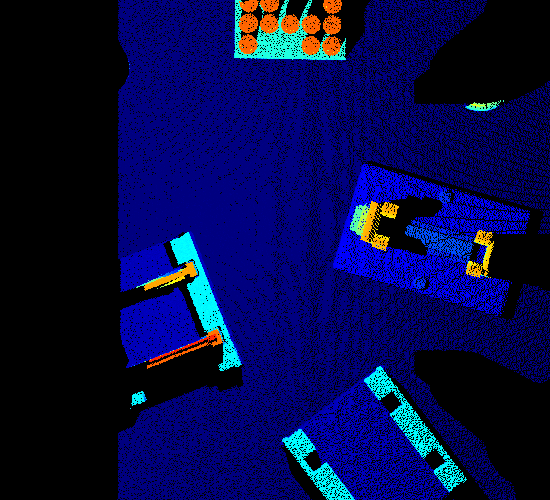

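>>> {"fn": "drive_tool", "kwargs": {
  "motion": "0 0 0 0.033 -0.032 0 100;0 0 0 0.033 -0.032 0 100;0 0 0 0.033 -0.032 0 100;0 0 0 0.033 -0.032 0 100;0 0 -7 0 0 0 100;0 0 -7 0 0 0 100;0 0 -7 0 0 0 100;0 0 0 0 0 0 100"
}}

```text
clock: 1.15
position: [0.4408, 0.136, 0.2282]
ee_rot: [-0.003, 0.562, 0.827, -0.001]
contact_force: [-0.9, 0.3, -0.7]
width: 0.0853
```

```bash
python3 - <<'E'
from h import *
im,d,T=snap("wrist","1"); print(T.round(4)); 
W=cloud("wrist",d,T)
x,y,z=W[...,0],W[...,1],W[...,2]
m=(x>.3)&(x<.65)&(y>-.05)&(y<.3)&(z<.14)&(z>-.02)
o=np.zeros((700,700,3),np.uint8)
r=((.65-x[m])*2000).astype(int).clip(0,699); c=((.3-y[m])*2000).astype(int).clip(0,699)
o[r,c]=cv2.applyColorMap((z[m]*2000).clip(0,255).astype(np.uint8)[:,None],cv2.COLORMAP_JET)[:,0]
cv2.imwrite("pics/map1.png",cv2.resize(o,(600,600)))
E
```

```text
[[-3.679e-01  9.299e-01 -5.900e-03  4.408e-01]
 [ 9.299e-01  3.679e-01  8.000e-04  1.360e-01]
 [ 3.000e-03 -5.200e-03 -1.000e+00  2.282e-01]
 [ 0.000e+00  0.000e+00  0.000e+00  1.000e+00]]
```

View pics/wrist1.png

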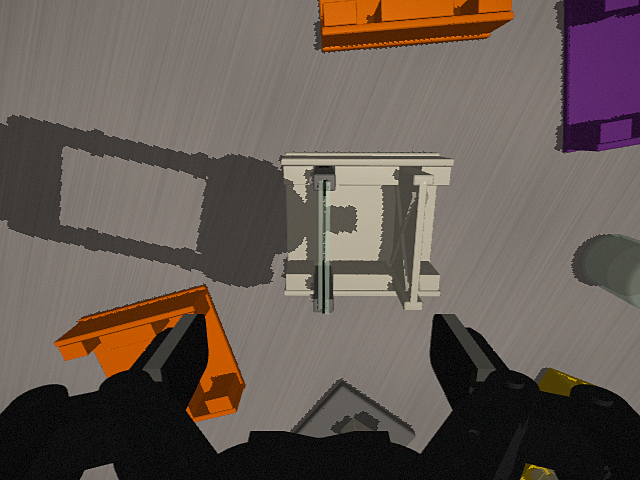

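View pics/map1.png

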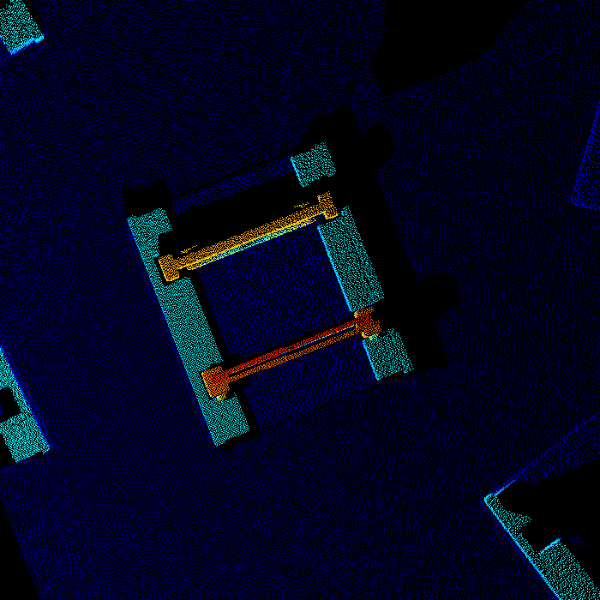

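The wrist view is centred over the rack. The cassette stands upright at columns 313–335, rows 165–312, close to the jaws' midline, and the dam is at about column 415. Next I'll fit the cassette in the tool frame and the stand from view 0.

```bash
python3 - <<'E'
from h import *
D=np.load("pics/wrist1.npz"); T=D['T']; W=cloud("wrist",D['d'],T).reshape(-1,3); W=W[~np.isnan(W[:,0])]
c0=np.array([.445,.130])
P=W[(np.linalg.norm(W[:,:2]-c0,axis=1)<.075)&(W[:,2]>.086)&(W[:,2]<.13)]
# drop dam: signed dist along approx normal
n=np.array([np.cos(.37),np.sin(.37)]); P=P[abs((P[:,:2]-c0)@n)<.025]
print(len(P),np.histogram(P[:,2],bins=np.arange(.086,.13,.002)))
for lo,hi in [(.088,.104),(.104,.115)]:
    Q=P[(P[:,2]>lo)&(P[:,2]<hi)]
    r=cv2.minAreaRect((Q[:,:2]*1000).astype(np.float32)); print(lo,r,len(Q))
# line through top glass
Q=P[P[:,2]>.104][:,:2]; m=Q.mean(0); u,s,v=np.linalg.svd(Q-m); print("line",m,v[0],np.degrees(np.arctan2(-v[0,0]*np.sign(v[0,1]),abs(v[0,1]))))
# clamps 
Q=P[(P[:,2]<.104)]; Qt=(np.c_[Q,np.ones(len(Q))]@np.linalg.inv(T).T)[:,:3]
for s,nm in [(1,'+'),(-1,'-')]:
    g=Qt[(Qt[:,0]-0.0)*s>.036]; print(nm,np.percentile(g,[1,50,99],axis=0).round(4).tolist())
G=P[P[:,2]>.104]; Gt=(np.c_[G,np.ones(len(G))]@np.linalg.inv(T).T)[:,:3]
print('glass',np.percentile(Gt,[1,50,99],axis=0).round(4).tolist())
# stand
T0=pose(); T0=None
E
```

```text
1714 (array([ 33,   9,  19,  26,  31, 287, 472, 181,  14,  23, 413, 206,   0,
         0,   0,   0,   0,   0,   0,   0,   0,   0]), array([0.086, 0.088, 0.09 , 0.092, 0.094, 0.096, 0.098, 0.1  , 0.102,
       0.104, 0.106, 0.108, 0.11 , 0.112, 0.114, 0.116, 0.118, 0.12 ,
       0.122, 0.124, 0.126, 0.128, 0.13 ]))
0.088 ((444.9718322753906, 129.83009338378906), (15.850407600402832, 107.40328979492188), 21.335689544677734) 1039
0.104 ((446.5826110839844, 130.00491333007812), (4.692657947540283, 100.2402572631836), 21.279861450195312) 642
line [0.44612474 0.13258285] [ 0.36415586 -0.93133802] 21.355642399394064
+ [[0.0363, -0.0077, 0.1268], [0.0422, 0.0011, 0.1308], [0.046, 0.0104, 0.1422]]
- [[-0.0609, -0.0075, 0.1257], [-0.0514, -0.0002, 0.1301], [-0.0369, 0.01, 0.1419]]
glass [[-0.0573, 0.0013, 0.119], [-0.0026, 0.0045, 0.1205], [0.0416, 0.0061, 0.1228]]
```

>>> {"fn": "drive_tool", "kwargs": {
  "motion": "-0.3 -0.2 0.25 -0.0075 0.0012 0 50;0 0 0 0 0 0.045 50;0 0 0 0 0 0.045 50;0 0 0 0 0 0 50"
}}

```text
clock: 1.7
position: [0.4472, 0.1278, 0.1372]
ee_rot: [0.002, 0.567, 0.824, 0.001]
contact_force: [0.3, -0.6, 0.7]
width: 0.0427
```

```bash
python3 - <<'E'
from h import *
im,d,T=snap("wrist","2"); print(T.round(4)); 
snap("scene","2");snap("side","2")
W=cloud("wrist",d,T).reshape(-1,3); W=W[~np.isnan(W[:,0])]
c0=np.array([.445,.130])
P=W[(np.linalg.norm(W[:,:2]-c0,axis=1)<.075)&(W[:,2]>.086)&(W[:,2]<.125)]
n=np.array([np.cos(.37),np.sin(.37)]); P=P[abs((P[:,:2]-c0)@n)<.025]
Pt=(np.c_[P,np.ones(len(P))]@np.linalg.inv(T).T)[:,:3]
for lo,hi in [(.09,.104),(.104,.115)]:
    Q=Pt[(P[:,2]>lo)&(P[:,2]<hi)]
    r=cv2.minAreaRect((Q[:,:2]*1000).astype(np.float32)); print(lo,r,len(Q))
E
```

```text
[[-0.3575  0.9339  0.0051  0.4472]
 [ 0.9339  0.3575 -0.001   0.1278]
 [-0.0028  0.0044 -1.      0.1372]
 [ 0.      0.      0.      1.    ]]
0.09 ((2.9393272399902344, -1.5445919036865234), (15.590372085571289, 107.32594299316406), 89.44338989257812) 2120
0.104 ((2.422840118408203, -0.1416623592376709), (4.991543769836426, 100.39111328125), 89.66545104980469) 1424
```

View pics/wrist2.png

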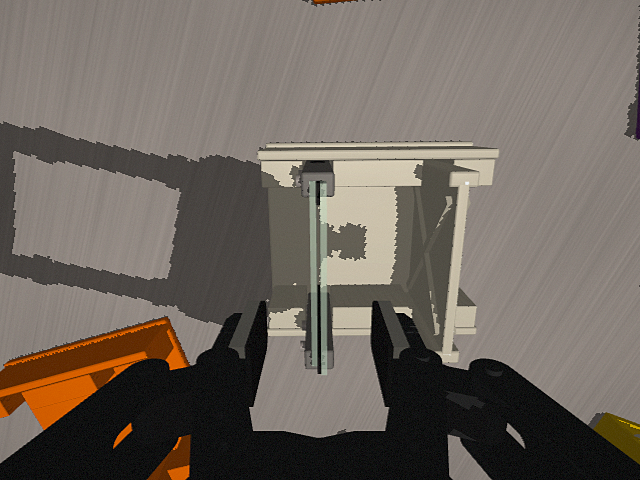

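View pics/side2.png

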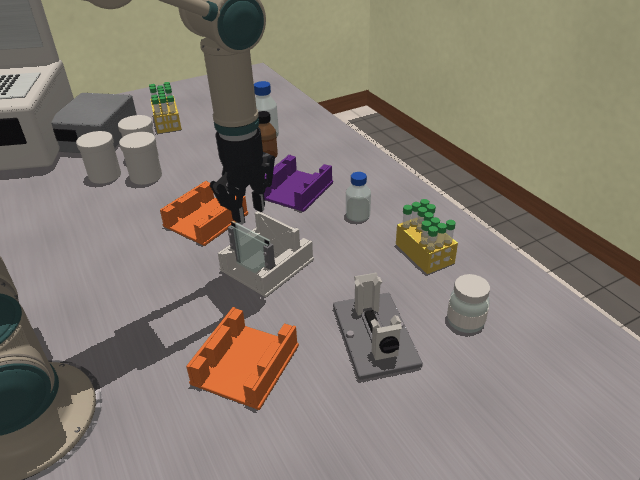

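```bash
python3 - <<'E'
from h import *
for i in range(8):
    s=get_state(); T=pose(s); print(s['clock'],T[:3,3].round(4),T[2,:2].round(4),np.degrees(np.arctan2(T[1,1],T[0,1])).round(2),s['contact_force'].round(2),s['qpos'].round(4)); get_image("side")
E
```

```text
1.85 [0.451  0.1286 0.1411] [-0.0049  0.0139] 20.99 [-0.2   0.59  0.13] [ 1.3040e-01  1.8300e-01  1.8746e+00 -1.7000e-03  1.0693e+00 -2.3510e-01]
1.9 [0.4512 0.1287 0.1415] [-0.0051  0.0148] 21.01 [0.29 0.14 0.48] [ 1.3060e-01  1.8250e-01  1.8743e+00 -1.7000e-03  1.0692e+00 -2.3520e-01]
1.95 [0.4511 0.1288 0.1415] [-0.0051  0.015 ] 21.02 [-0.52  0.19 -0.21] [ 1.3070e-01  1.8230e-01  1.8745e+00 -1.7000e-03  1.0690e+00 -2.3520e-01]
2.0 [0.4509 0.1288 0.1414] [-0.005   0.0147] 21.02 [-0.25  0.3   0.41] [ 1.3080e-01  1.8230e-01  1.8749e+00 -1.7000e-03  1.0689e+00 -2.3530e-01]
2.05 [0.4506 0.1288 0.1412] [-0.0049  0.0143] 21.03 [-0.73 -0.29  0.2 ] [ 1.3080e-01  1.8230e-01  1.8754e+00 -1.6000e-03  1.0688e+00 -2.3530e-01]
2.1 [0.4503 0.1288 0.1409] [-0.0048  0.0137] 21.03 [ 1.19 -0.26 -0.42] [ 1.3090e-01  1.8260e-01  1.8759e+00 -1.6000e-03  1.0686e+00 -2.3530e-01]
2.15 [0.4501 0.1287 0.1406] [-0.0047  0.0132] 21.03 [0.   1.02 0.36] [ 1.3090e-01  1.8280e-01  1.8764e+00 -1.7000e-03  1.0685e+00 -2.3540e-01]
2.2 [0.45   0.1287 0.1404] [-0.0046  0.0128] 21.03 [-0.32 -1.02  0.12] [ 1.3090e-01  1.8300e-01  1.8767e+00 -1.6000e-03  1.0684e+00 -2.3540e-01]
```

>>> {"fn": "drive_tool", "kwargs": {
  "motion": "0.4 0.2 0.3 0.0015 -0.002 0.01 50;0.3 0 0 0.0014 -0.002 0.01 50;0 0 0 0 0 0.005 50;0 0 0 0 0 0 50;0 0 0 0 0 0 50;0 0 0 0 0 0 50"
}}

```text
clock: 3.0
position: [0.4445, 0.1301, 0.1129]
ee_rot: [-0.0, 0.568, 0.823, -0.001]
contact_force: [0.3, -0.2, 0.5]
width: 0.0428
```

```bash
cat > st.py <<'E'
from h import *
import sys
for i in range(int(sys.argv[1]) if len(sys.argv)>1 else 1):
    if i: get_image("side")
    s=get_state(); T=pose(s); print(round(s['clock'],2),T[:3,3].round(4),'tilt(x,y)z',np.degrees(T[2,:2]).round(2),'yaw',np.degrees(np.arctan2(T[1,1],T[0,1])).round(2),s['contact_force'].round(2),s['moment'].round(2),s['width'].round(4))
E
python3 st.py 3
```

```text
Traceback (most recent call last):
  File "st.py", line 5, in <module>
    s=get_state(); T=pose(s); print(round(s['clock'],2),T[:3,3].round(4),'tilt(x,y)z',np.degrees(T[2,:2]).round(2),'yaw',np.degrees(np.arctan2(T[1,1],T[0,1])).round(2),s['contact_force'].round(2),s['moment'].round(2),s['width'].round(4))
                                                                                                                                                                                                                         ^^^^^^^^^^^^^^^^
AttributeError: 'float' object has no attribute 'round'
```

>>> {"fn": "drive_tool", "kwargs": {
  "motion": "0 0 -0.4 0 0.0004 0.011 50;0 0 0 0 0 0.011 50;0 0 0 0 0 0.011 50;0 0 0 0 0 0.01 50;0 0 0 0 0 0.008 50;0 0 0 0 0 0.003 50;0 0 0 0 0 0 50;0 0 0 0 0 0 50"
}}

```text
clock: 4.0
position: [0.4447, 0.1302, 0.0549]
ee_rot: [-0.001, 0.565, 0.825, -0.001]
contact_force: [1.0, 0.3, 0.2]
width: 0.0426
```

```bash
sed -i "s/s\['width'\].round(4)/round(float(s['width']),4)/" st.py; python3 st.py 3
```

```text
4.0 [0.4447 0.1302 0.0549] tilt(x,y)z [-0.02 -0.14] yaw 21.15 [1.03 0.26 0.17] [ 0.01 -0.01  0.01] 0.0426
4.05 [0.4448 0.1302 0.0549] tilt(x,y)z [-0.02 -0.13] yaw 21.15 [-0.02 -1.02  0.12] [ 0.03 -0.01  0.01] 0.0427
4.1 [0.4448 0.1302 0.055 ] tilt(x,y)z [-0.02 -0.13] yaw 21.14 [-0.25 -0.49  0.15] [ 0.01 -0.02  0.02] 0.043
```

>>> {"fn": "drive_tool", "kwargs": {
  "motion": "0 0 0 0 0 -0.002 25;0 0 0 0 0 0 10;0 0 0 0 0 0 0;0 0 0 0 0 0 0;0 0 0 0 0 0 0;0 0 0 0 0 0 0",
  "newtons": 50
}}

```text
clock: 4.85
position: [0.4454, 0.1303, 0.0577]
ee_rot: [0.0, 0.565, 0.825, -0.0]
contact_force: [-0.1, 0.3, -0.4]
width: 0.0071
```

```bash
python3 st.py 2;python3 - <<'E'
from h import *
snap("wrist","3")
E
```

```text
4.85 [0.4454 0.1303 0.0577] tilt(x,y)z [-0.04 -0.03] yaw 21.15 [-0.13  0.29 -0.36] [ 0.05 -0.05 -0.05] 0.0071
4.9 [0.4453 0.1303 0.0576] tilt(x,y)z [-0.04 -0.03] yaw 21.14 [-0.29  0.09 -0.27] [ 0.03 -0.06  0.03] 0.0078
```

View pics/wrist3.png

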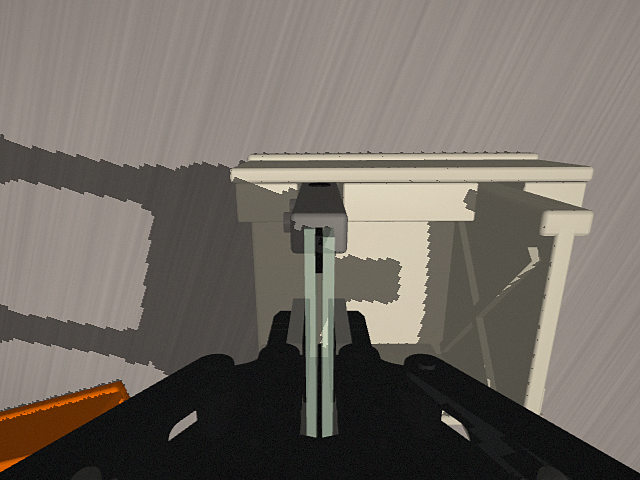

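>>> {"fn": "drive_tool", "kwargs": {
  "motion": "0 0 0 0 0 -0.005 0;0 0 0 0 0 -0.01 0;0 0 0 0 0 -0.015 0;0 0 0 0 0 -0.02 0;0 0 0 0 0 -0.02 0;0 0 0 0 0 -0.02 0;0 0 0 0 0 -0.02 0;0 0 0 0 0 -0.012 0;0 0 0 0 0 -0.006 0;0 0 0 0 0 0 0;0 0 0 0 0 0 0"
}}

```text
clock: 6.32
position: [0.441, 0.1296, 0.1912]
ee_rot: [-0.003, 0.565, 0.825, -0.003]
contact_force: [-0.5, 0.5, -3.1]
width: 0.0073
```

```bash
python3 st.py 2;python3 - <<'E'
from h import *
snap("wrist","4");snap("side","4");snap("scene","4")
# stand fit from wrist0
T0=np.eye(4);q=[-7.38206423e-04,7.07105138e-01,7.07107798e-01,-5.84406436e-04]
T0[:3,:3]=R.from_quat([q[1],q[2],q[3],q[0]]).as_matrix();T0[:3,3]=[5.74445576e-01,5.26689290e-05,2.30429004e-01]
for n in ["wrist","scene","side"]:
    W=cloud(n,np.load(f"pics/{n}0_d.npy"),T0).reshape(-1,3);W=W[~np.isnan(W[:,0])]
    B=W[(np.hypot(W[:,0]-.562,W[:,1]+.137)<.115)]
    b=B[(B[:,2]>.011)&(B[:,2]<.021)]; print(n,'base',cv2.minAreaRect((b[:,:2]*1000).astype(np.float32)),np.median(b[:,2]))
    p=B[(B[:,2]>.076)&(B[:,2]<.1)]; print(' posts',cv2.minAreaRect((p[:,:2]*1000).astype(np.float32)),len(p),np.median(p[:,2]))
E
```

```text
6.33 [0.441  0.1296 0.1912] tilt(x,y)z [ 0.04 -0.49] yaw 21.13 [-0.54  0.45 -3.12] [-0.03  0.02  0.05] 0.0073
6.38 [0.441  0.1296 0.1911] tilt(x,y)z [ 0.04 -0.5 ] yaw 21.13 [-0.41 -0.12 -2.73] [-0.   -0.04 -0.04] 0.0074
wrist base ((559.90771484375, -131.685546875), (176.3399200439453, 110.15522003173828), 73.66195678710938) 0.015735622311879832
 posts ((560.3779296875, -130.20462036132812), (135.5174560546875, 46.554229736328125), 73.76356506347656) 2097 0.08738630981519785
scene base ((563.1746826171875, -129.5565185546875), (178.67417907714844, 113.85316467285156), 73.34190368652344) 0.015551323461100608
 posts ((562.596923828125, -130.66549682617188), (139.72764587402344, 49.98965835571289), 75.13983154296875) 387 0.08693137022285513
side base ((559.4134521484375, -133.28660583496094), (178.7147674560547, 110.53333282470703), 73.79556274414062) 0.014476723765973087
 posts ((559.9689331054688, -132.76705932617188), (139.48239135742188, 46.52528762817383), 73.86665344238281) 611 0.0861869470003147
```

View pics/side4.png

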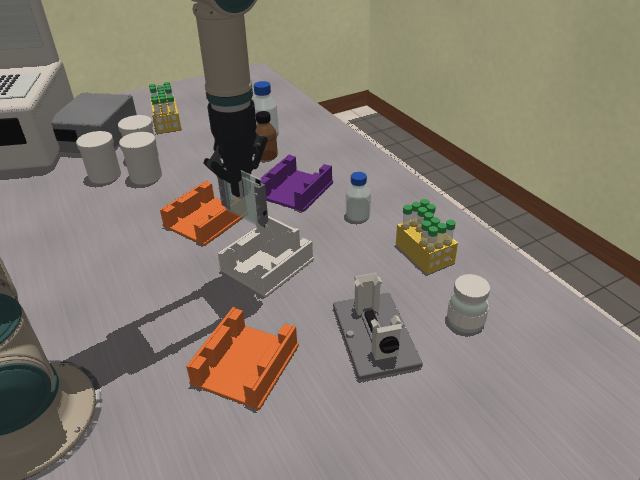

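>>> {"fn": "drive_tool", "kwargs": {
  "motion": "-0.2 0 0 -0.015 0.002 0 0;-0.2 0 0 -0.03 0.002 0 0;0 0 0 -0.04 0.002 0 0;0 0 0 -0.04 0.002 0 0;0 0 0 -0.04 0.002 0 0;0 0 0 -0.04 0.002 0 0;0 0 0 -0.035 0.002 0 0;0 0 0 -0.025 0.002 0 0;0 0 0 -0.015 0.001 0 0;0 0 0 -0.005 0 0 0;0 0 0 0 0 0 0"
}}

```text
clock: 7.9
position: [0.565, -0.1451, 0.1889]
ee_rot: [-0.001, 0.565, 0.825, -0.001]
contact_force: [0.1, 0.9, -3.1]
width: 0.0073
```

>>> {"fn": "drive_tool", "kwargs": {
  "motion": "0 0 2 0 0 0 0;0 0 4 0 0 0 0;0 0 6 0 0 0 0;0 0 7 0 0 0 0;0 0 7 0 0 0 0;0 0 6 0 0 0 0;0 0 4 0 0 0 0;0 0 1.5 0 0 0 0;0 0 0 0 0 0 0;0 0 0 0 0 0 0"
}}

```text
clock: 9.15
position: [0.5618, -0.135, 0.1908]
ee_rot: [-0.002, 0.806, 0.592, -0.001]
contact_force: [0.3, 0.1, -2.6]
width: 0.0072
```

```bash
python3 st.py 3
```

```text
9.15 [ 0.5618 -0.135   0.1908] tilt(x,y)z [ 0.08 -0.24] yaw -17.46 [ 0.33  0.07 -2.64] [-0.01 -0.03  0.01] 0.0072
9.2 [ 0.5617 -0.135   0.1907] tilt(x,y)z [ 0.08 -0.25] yaw -17.47 [ 0.41  0.52 -1.66] [ 0.01 -0.03 -0.01] 0.0076
9.25 [ 0.5618 -0.1352  0.1907] tilt(x,y)z [ 0.08 -0.24] yaw -17.48 [ 0.66  0.65 -2.26] [0.   0.03 0.04] 0.0075
```

>>> {"fn": "drive_tool", "kwargs": {
  "motion": "-0.2 0 -0.6 0.0014 -0.0014 0.01 0;0 0 -0.6 0.0014 -0.0014 0.01 0;0 0 0 0 0 0 0;0 0 0 0 0 0 0;0 0 0 0 0 0 0"
}}

```text
clock: 9.88
position: [0.5593, -0.1314, 0.1685]
ee_rot: [-0.001, 0.8, 0.6, -0.0]
contact_force: [-0.3, 0.3, -2.3]
width: 0.0071
```

```bash
python3 st.py 2;python3 - <<'E'
from h import *
for n in ["wrist","side","scene"]: im,d,T=snap(n,"5")
def fitw():
    D=np.load("pics/wrist5.npz");T=D['T'];W=cloud("wrist",D['d'],T);Pt=(W-T[:3,3])@T[:3,:3]
    np.save("pics/w5.npy",Pt)
fitw()
E
```

```text
9.88 [ 0.5593 -0.1314  0.1685] tilt(x,y)z [ 0.09 -0.12] yaw -16.19 [-0.31  0.25 -2.31] [ 0.02 -0.05  0.04] 0.0071
9.93 [ 0.5594 -0.1314  0.1687] tilt(x,y)z [ 0.09 -0.1 ] yaw -16.19 [-0.26  0.18 -1.87] [0.   0.02 0.02] 0.0075
```

View pics/wrist5.png

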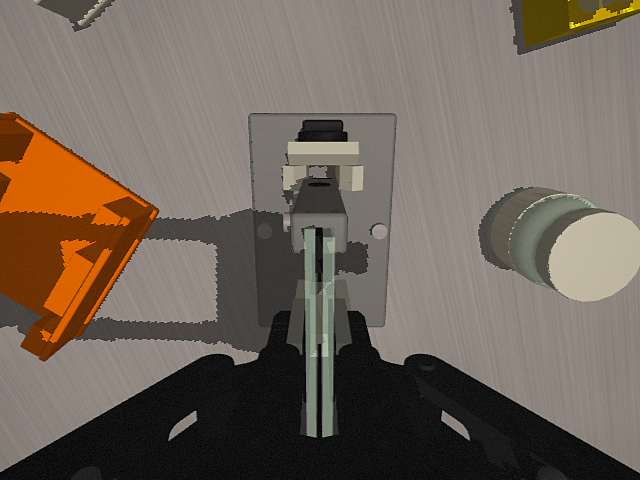

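View pics/side5.png

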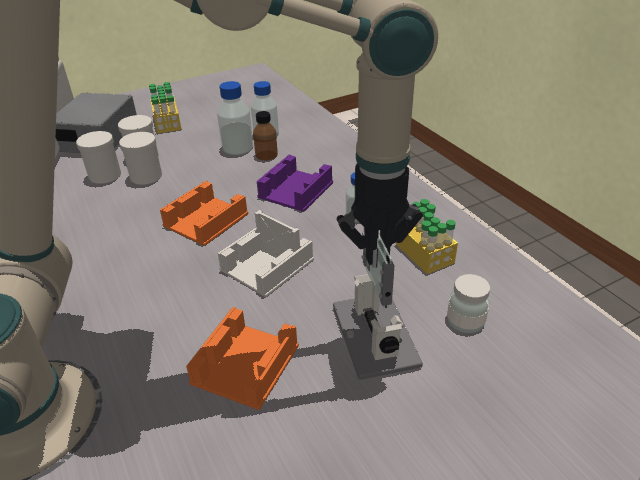

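View pics/scene5.png

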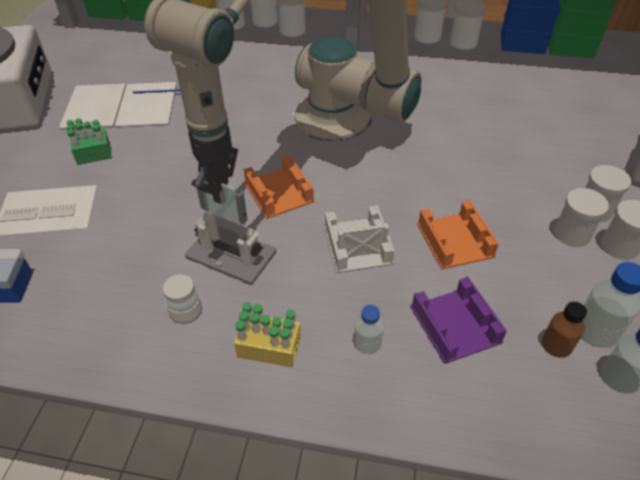

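The wrist view shows the held clamp at columns 290–348, rows 180–250, in line with the far post's groove arms at columns 283–362, row 178. The stand base spans columns 249–397. Next I'll measure the offsets directly in the tool frame.

```bash
python3 - <<'E'
from h import *
D=np.load("pics/wrist5.npz");T=D['T'];W=cloud("wrist",D['d'],T);Pt=np.load("pics/w5.npy");z=W[...,2]
def ext(m,nm):
    g=Pt[m]; print(nm,m.sum(),np.percentile(g,[1,5,50,95,99],axis=0).round(4).tolist(),'worldz',np.nanmedian(W[m][:,2]).round(4))
v,u=np.mgrid[0:480,0:640]
c=(v<255)&(u>275)&(u<365)
cl=c&(z>.17)&(Pt[...,0]<.06)
print(np.histogram(z[c&~np.isnan(z)],bins=np.arange(0,.24,.01)))
ctop=c&(z>.2)&(z<.214)&(Pt[...,0]>.036); ext(ctop,'clamp top')
ext(c&(z>.214)&(z<.23),'glass top')
p=(v<200)&(v>135)&(u>270)&(u<375)&(z>.075)&(z<.1); ext(p,'post')
b=(z>.01)&(z<.021)&(v>105)&(v<330)&(u>235)&(u<410)
r=cv2.minAreaRect((Pt[b][:,:2]*1000).astype(np.float32)); print(r)
ext(b,'base')
# crop picture
im=D['im'][100:280,230:430]; cv2.imwrite("pics/crop5.png",cv2.resize(im[:,:,::-1],(800,720),interpolation=cv2.INTER_NEAREST)[:600])
for vv in range(150,192,4):
    row=p[vv]; 
    if row.any(): print(vv,np.where(row)[0].tolist()[:1],np.where(row)[0].tolist()[-1:],Pt[vv][row][:,1].min().round(4),Pt[vv][row][:,1].max().round(4),Pt[vv][row][:,0].mean().round(4),z[vv][row].mean().round(4))
E
```

```text
(array([3138, 4707,   44,   20,    0,  488,  338,  227, 2127,  607,    0,
          0,    1,   89,  109,  156,  155,  241,  225,  438, 1825,  779,
          3]), array([0.  , 0.01, 0.02, 0.03, 0.04, 0.05, 0.06, 0.07, 0.08, 0.09, 0.1 ,
       0.11, 0.12, 0.13, 0.14, 0.15, 0.16, 0.17, 0.18, 0.19, 0.2 , 0.21,
       0.22, 0.23]))
clamp top 2157 [[0.0414, -0.009, -0.044], [0.0422, -0.0084, -0.0425], [0.0489, -0.0025, -0.0398], [0.0526, 0.0059, -0.0346], [0.0528, 0.0064, -0.0318]] worldz 0.2086
glass top 450 [[0.0437, -0.0022, -0.0512], [0.044, -0.002, -0.0507], [0.0467, 0.0003, -0.0494], [0.0487, 0.0025, -0.0462], [0.0488, 0.0027, -0.0457]] worldz 0.2182
post 2744 [[0.0415, -0.0214, 0.0768], [0.0431, -0.0189, 0.0775], [0.0573, 0.0019, 0.0805], [0.0674, 0.021, 0.0862], [0.068, 0.0236, 0.0874]] worldz 0.0883
((-0.6416244506835938, 1.1938209533691406), (174.6571502685547, 110.19796752929688), 0.011267370544373989)
base 17342 [[-0.0821, -0.0528, 0.1487], [-0.0683, -0.0501, 0.1517], [0.0148, 0.0124, 0.153], [0.083, 0.0523, 0.1544], [0.0859, 0.0551, 0.1554]] worldz 0.0157
150 [287] [358] -0.0191 0.0209 0.0637 0.0899
154 [287] [358] -0.019 0.0209 0.0616 0.0912
158 [288] [357] -0.0187 0.0208 0.0592 0.0876
162 [289] [356] -0.0184 0.0206 0.0567 0.084
166 [283] [362] -0.0216 0.024 0.0547 0.0876
170 [283] [362] -0.0217 0.0238 0.0524 0.0877
174 [283] [362] -0.0219 0.0241 0.0501 0.0875
178 [283] [362] -0.022 0.0241 0.0478 0.0875
182 [283] [362] -0.022 0.0241 0.0456 0.0881
186 [283] [362] -0.022 0.0241 0.0433 0.0881
190 [288] [358] -0.019 0.0218 0.0412 0.0898
```

View pics/crop5.png

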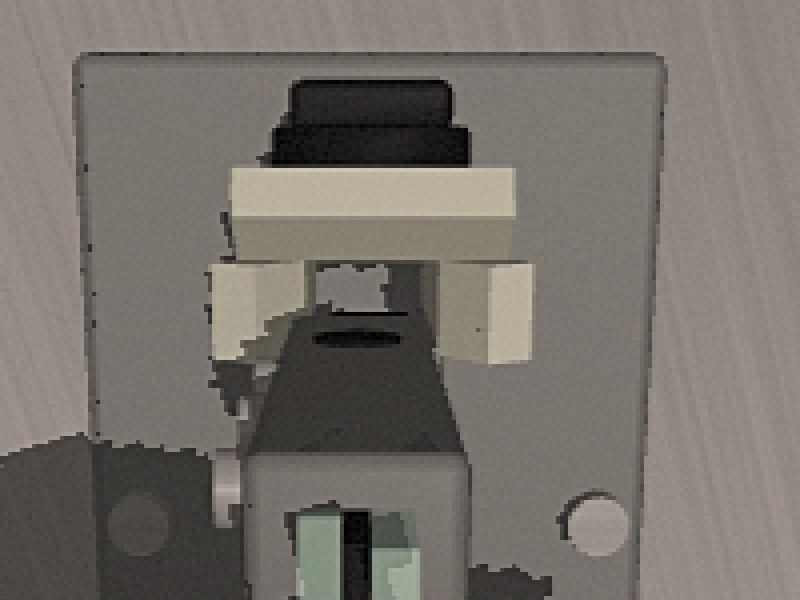

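```bash
python3 - <<'E'
from h import *
D=np.load("pics/wrist5.npz");T=D['T'];W=cloud("wrist",D['d'],T);Pt=np.load("pics/w5.npy");z=W[...,2]
v,u=np.mgrid[0:480,0:640]
c=(v<255)&(v>170)&(u>275)&(u<365)
for lo in np.arange(.115,.215,.01):
    m=c&(z>lo)&(z<=lo+.01)&(Pt[...,0]<.07)
    if m.sum()>10: g=Pt[m]; print(lo.round(3),m.sum(),'y',np.percentile(g[:,1],[0,3,97,100]).round(4),'x',np.percentile(g[:,0],[50,90,100]).round(4))
# scene/side clouds in tool frame
for n in ["side","scene"]:
    D2=np.load(f"pics/{n}5.npz"); W2=cloud(n,D2['d']); P2=(W2-T[:3,3])@T[:3,:3]; z2=W2[...,2]
    for nm,lo,hi,s in [("clamp+",.12,.20,1),("clamp-",.12,.20,-1),("post+",.03,.08,1),("post-",.03,.08,-1),("top+",.083,.097,1),("top-",.083,.097,-1)]:
        m=(z2>lo)&(z2<hi)&(P2[...,0]*s>.037)&(P2[...,0]*s<.075)&(abs(P2[...,1])<.03)
        if m.sum()>8: g=P2[m]; print(n,nm,m.sum(),'x',np.percentile(g[:,0],[1,10,50,90,99]).round(4),'y',np.percentile(g[:,1],[1,10,50,90,99]).round(4))
    b=(z2>.01)&(z2<.021)&(abs(P2[...,0])<.1)&(abs(P2[...,1])<.07)
    print(cv2.minAreaRect((P2[b][:,:2]*1000).astype(np.float32)))
for n in ["side","scene"]:
    im=np.load(f"pics/{n}5.npz")['im']; a=(230,380,330,430) if n=="side" else (150,290,180,280)
    cv2.imwrite(f"pics/crop_{n}5.png",cv2.resize(im[a[0]:a[1],a[2]:a[3],::-1],None,fx=5,fy=5,interpolation=cv2.INTER_NEAREST)[:600,:800])
E
```

```text
0.125 36 y [-0.0084 -0.0081  0.006   0.0064] x [0.0526 0.0527 0.0528]
0.135 99 y [-0.0086 -0.0081  0.0059  0.0064] x [0.0526 0.0527 0.0528]
0.145 125 y [-0.0122 -0.0119  0.0058  0.0064] x [0.0526 0.0532 0.0534]
0.155 169 y [-0.0088 -0.0083  0.0058  0.0064] x [0.0526 0.0531 0.0534]
0.165 229 y [-0.0122 -0.0122  0.0057  0.0064] x [0.0525 0.0527 0.0528]
0.175 204 y [-0.0088 -0.0082  0.006   0.0064] x [0.0526 0.0527 0.0529]
0.185 273 y [-0.0123 -0.011   0.0059  0.0067] x [0.0526 0.0527 0.0529]
0.195 454 y [-0.0123 -0.0121  0.0056  0.0063] x [0.0525 0.0527 0.0529]
0.205 2006 y [-0.0093 -0.0087  0.0061  0.0067] x [0.0486 0.0522 0.0529]
side clamp+ 85 x [0.0384 0.0392 0.0425 0.0483 0.0501] y [-0.0125 -0.0115 -0.0087 -0.0054 -0.0043]
side clamp- 451 x [-0.0575 -0.0565 -0.0547 -0.0502 -0.0457] y [-0.0122 -0.0094 -0.0033  0.0045  0.0065]
side post+ 450 x [0.0385 0.0402 0.0505 0.0563 0.0592] y [-0.0194 -0.0187  0.      0.0124  0.0193]
side post- 398 x [-0.0748 -0.0725 -0.0651 -0.0523 -0.0447] y [-0.0197 -0.0191 -0.0107  0.0137  0.0201]
side top+ 113 x [0.0401 0.0418 0.058  0.0622 0.0658] y [-0.
[... 249 characters left out ...]
clamp+ 280 x [0.0372 0.0395 0.0526 0.0555 0.0566] y [-0.0082 -0.0034  0.0053  0.0085  0.0103]
scene clamp- 145 x [-0.0525 -0.0504 -0.0431 -0.0387 -0.0372] y [0.0014 0.0032 0.0068 0.0088 0.0103]
scene post+ 269 x [0.0437 0.0477 0.0638 0.0715 0.0746] y [-0.0164 -0.0078  0.0187  0.0231  0.0246]
scene post- 331 x [-0.0716 -0.0579 -0.0476 -0.0402 -0.0388] y [-0.0165 -0.0106  0.012   0.0228  0.0241]
scene top+ 142 x [0.0436 0.0472 0.06   0.0691 0.0708] y [-0.0205 -0.0155  0.0014  0.0224  0.0252]
scene top- 151 x [-0.0672 -0.0636 -0.0571 -0.042  -0.0394] y [-0.0187 -0.0154  0.0025  0.0225  0.0248]
((2.3191375732421875, 3.566326141357422), (113.65137481689453, 178.12538146972656), 89.24955749511719)
```

View pics/crop_side5.png

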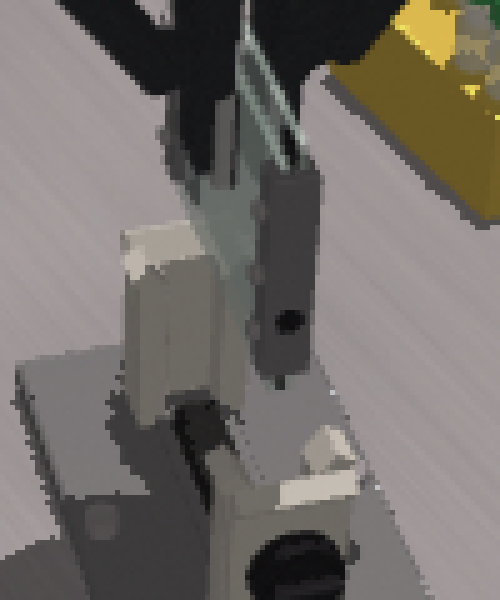

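>>> {"fn": "drive_tool", "kwargs": {
  "motion": "0 0 0 0 0.0011 0 0;0 0 0 0 0.0011 0.005 0;0 0 0 0 0 0.008 0;0 0 0 0 0 0.004 0;0 0 0 0 0 0 0;0 0 0 0 0 0 0"
}}

```text
clock: 10.82
position: [0.5615, -0.132, 0.1502]
ee_rot: [-0.001, 0.8, 0.6, -0.0]
contact_force: [-0.3, 0.1, -1.7]
width: 0.0071
```

```bash
python3 st.py 2;cat > chk.py <<'E'
from h import *
import sys
tag=sys.argv[1]
im,d,T=snap("wrist",tag); W=cloud("wrist",d,T);Pt=(W-T[:3,3])@T[:3,:3];z=W[...,2]; v,u=np.mgrid[0:480,0:640]
c=(v<255)&(v>150)&(u>275)&(u<365)&(Pt[...,2]<.03)&(Pt[...,2]>-.04)&(Pt[...,0]<.06)&(Pt[...,0]>.05)
print('clamp y',np.percentile(Pt[c][:,1],[0,3,97,100]).round(4),'x',np.percentile(Pt[c][:,0],50).round(4))
p=(v<250)&(v>80)&(u>250)&(u<390)&(z>.08)&(z<.1)&(Pt[...,0]>.035)&(abs(Pt[...,1])<.03)
g=Pt[p]
for lo in np.arange(.038,.072,.004):
    k=g[(g[:,0]>lo)&(g[:,0]<lo+.004)]
    if len(k)>5: print('post x',lo.round(3),len(k),k[:,1].min().round(4),k[:,1].max().round(4),'ctr',((k[:,1].min()+k[:,1].max())/2).round(4))
b=(z>.01)&(z<.021)&(abs(Pt[...,0])<.1)&(abs(Pt[...,1])<.07)
print(cv2.minAreaRect((Pt[b][:,:2]*1000).astype(np.float32)),'far edge',np.percentile(Pt[b][:,0],99.9).round(4))
E
python3 chk.py 6
```

```text
10.82 [ 0.5615 -0.132   0.1502] tilt(x,y)z [ 0.09 -0.13] yaw -16.2 [-0.29  0.06 -1.68] [-0.02  0.03  0.  ] 0.0071
10.88 [ 0.5615 -0.132   0.1502] tilt(x,y)z [ 0.09 -0.13] yaw -16.2 [-0.45 -0.94 -2.78] [0.06 0.02 0.  ] 0.0079
clamp y [-0.0107 -0.0084  0.006   0.0068] x 0.0526
post x 0.038 69 -0.0242 0.0218 ctr -0.0012
post x 0.042 338 -0.0242 0.022 ctr -0.0011
post x 0.046 385 -0.0242 0.0222 ctr -0.001
post x 0.05 396 -0.0244 0.0221 ctr -0.0012
post x 0.054 516 -0.0244 0.0219 ctr -0.0012
post x 0.058 536 -0.0211 0.0189 ctr -0.0011
post x 0.062 644 -0.0212 0.0188 ctr -0.0012
post x 0.066 355 -0.0207 0.0189 ctr -0.0009
((-0.6627426147460938, -0.934722900390625), (174.5434112548828, 110.39771270751953), 0.05666410177946091) far edge 0.0865
```

View pics/wrist6.png

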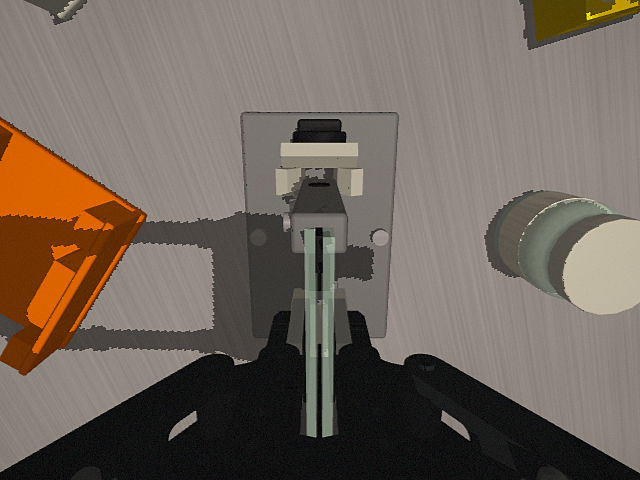

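>>> {"fn": "drive_tool", "kwargs": {
  "motion": "0 0 0 0 0 0.004 0;0 0 0 0 0 0.004 0;0 0 0 0 0 0.004 0;0 0 0 0 0 0.004 0;0 0 0 0 0 0.004 0;0 0 0 0 0 0.003 0;0 0 0 0 0 0 0;0 0 0 0 0 0 0"
}}

```text
clock: 11.92
position: [0.5616, -0.132, 0.1258]
ee_rot: [-0.001, 0.8, 0.6, 0.0]
contact_force: [0.1, 0.1, -1.5]
width: 0.0072
```

```bash
python3 st.py 2;python3 chk.py 7
```

```text
11.93 [ 0.5616 -0.132   0.1258] tilt(x,y)z [ 0.09 -0.1 ] yaw -16.2 [ 0.11  0.14 -1.52] [-0.02 -0.   -0.02] 0.0072
11.97 [ 0.5616 -0.132   0.1258] tilt(x,y)z [ 0.09 -0.1 ] yaw -16.2 [ 0.94  0.04 -1.98] [-0.07 -0.03 -0.  ] 0.0075
clamp y [-0.01   -0.0084  0.006   0.0067] x 0.0526
post x 0.038 82 -0.0245 0.0215 ctr -0.0015
post x 0.042 415 -0.0246 0.022 ctr -0.0013
post x 0.046 484 -0.0244 0.0219 ctr -0.0012
post x 0.05 602 -0.0247 0.0217 ctr -0.0015
post x 0.054 679 -0.0245 0.0216 ctr -0.0014
post x 0.058 694 -0.0213 0.0188 ctr -0.0012
post x 0.062 787 -0.0211 0.0186 ctr -0.0012
post x 0.066 524 -0.0212 0.0187 ctr -0.0012
((-1.1408004760742188, -1.1267929077148438), (110.39177703857422, 175.5975799560547), 89.98469543457031) far edge 0.0866
```

View pics/wrist7.png

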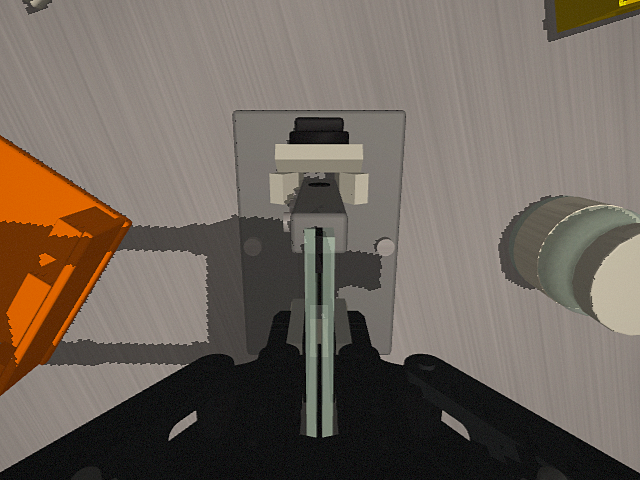

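>>> {"fn": "drive_tool", "kwargs": {
  "motion": "0 0 0 0 0 0.003 0;0 0 0 0 0 0.003 0;0 0 0 0 0 0.003 0;0 0 0 0 0 0.003 0;0 0 0 0 0 0.003 0;0 0 0 0 0 0.002 0;0 0 0 0 0 0 0"
}}

```text
clock: 12.9
position: [0.5616, -0.1319, 0.1076]
ee_rot: [-0.001, 0.8, 0.6, 0.0]
contact_force: [0.2, -0.2, -2.7]
width: 0.0071
```

```bash
python3 st.py 3
```

```text
12.9 [ 0.5616 -0.1319  0.1076] tilt(x,y)z [ 0.09 -0.1 ] yaw -16.2 [ 0.23 -0.19 -2.69] [ 0.03 -0.05 -0.04] 0.0071
12.95 [ 0.5617 -0.132   0.1078] tilt(x,y)z [ 0.09 -0.09] yaw -16.2 [-0.35  0.6  -2.25] [0.06 0.01 0.07] 0.0071
13.0 [ 0.5617 -0.132   0.1078] tilt(x,y)z [ 0.08 -0.08] yaw -16.2 [ 0.1   0.27 -2.57] [ 0.02 -0.03 -0.07] 0.0073
```

>>> {"fn": "drive_tool", "kwargs": {
  "motion": "0 0 0 0 0 0.004 0;0 0 0 0 0 0.004 0;0 0 0 0 0 0.004 0;0 0 0 0 0 0.004 0;0 0 0 0 0 0.004 0;0 0 0 0 0 0.003 0;0 0 0 0 0 0.001 0;0 0 0 0 0 0 0"
}}

```text
clock: 14.0
position: [0.5618, -0.132, 0.0821]
ee_rot: [-0.001, 0.8, 0.6, 0.0]
contact_force: [-0.2, 0.5, -2.0]
width: 0.0077
```

```bash
python3 st.py 3; python3 chk.py 8
```

```text
14.0 [ 0.5618 -0.132   0.0821] tilt(x,y)z [ 0.09 -0.08] yaw -16.2 [-0.22  0.53 -2.03] [-0.01 -0.01  0.02] 0.0077
14.05 [ 0.5618 -0.132   0.0821] tilt(x,y)z [ 0.09 -0.07] yaw -16.2 [-0.72 -0.02 -2.2 ] [-0.03  0.02  0.02] 0.0076
14.1 [ 0.5618 -0.132   0.0822] tilt(x,y)z [ 0.08 -0.06] yaw -16.2 [ 0.46  0.84 -1.87] [-0.02 -0.02  0.02] 0.0074
clamp y [-0.017  -0.0155  0.014   0.0156] x 0.0527
post x 0.038 133 -0.0249 0.0215 ctr -0.0017
post x 0.042 696 -0.0251 0.0216 ctr -0.0018
post x 0.046 861 -0.025 0.0218 ctr -0.0016
post x 0.05 1222 -0.025 0.0216 ctr -0.0017
post x 0.054 1066 -0.0248 0.0217 ctr -0.0016
post x 0.058 1125 -0.0218 0.0184 ctr -0.0017
post x 0.062 1475 -0.0217 0.0185 ctr -0.0016
post x 0.066 823 -0.0214 0.0183 ctr -0.0016
((9.794769287109375, -1.5906257629394531), (154.46864318847656, 110.56150817871094), 0.08347740769386292) far edge 0.0869
```

View pics/wrist8.png

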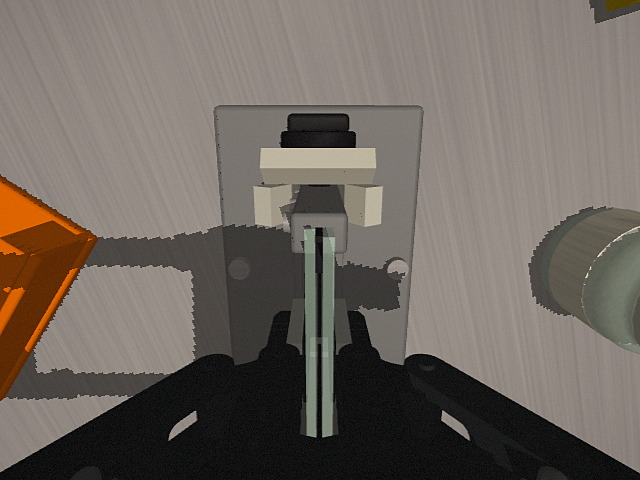

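>>> {"fn": "drive_tool", "kwargs": {
  "motion": "0 0 0 0 0 0.002 0;0 0 0 0 0 0.002 0;0 0 0 0 0 0.002 0;0 0 0 0 0 0.001 0;0 0 0 0 0 0.001 0"
}}

```text
clock: 14.78
position: [0.5621, -0.132, 0.0744]
ee_rot: [-0.001, 0.8, 0.6, 0.001]
contact_force: [-1.6, 0.5, 0.2]
width: 0.0077
```

```bash
python3 st.py 4
```

```text
14.78 [ 0.5621 -0.132   0.0744] tilt(x,y)z [ 0.08 -0.01] yaw -16.2 [-1.6   0.51  0.23] [0.01 0.16 0.01] 0.0077
14.82 [ 0.5621 -0.132   0.0744] tilt(x,y)z [ 0.08 -0.01] yaw -16.2 [-0.34 -0.13  0.58] [-0.01  0.16 -0.03] 0.0075
14.88 [ 0.5621 -0.1321  0.0744] tilt(x,y)z [ 0.08 -0.01] yaw -16.2 [0.03 0.83 0.07] [ 0.08  0.17 -0.02] 0.0073
14.93 [ 0.5621 -0.132   0.0745] tilt(x,y)z [ 0.08 -0.01] yaw -16.2 [-1.44  0.73  1.35] [-0.    0.22  0.06] 0.0079
```

>>> {"fn": "drive_tool", "kwargs": {
  "motion": "0 0 0 0 0 0.001 0;0 0 0 0 0 0.001 0;0 0 0 0 0 0.001 0"
}}

```text
clock: 15.3
position: [0.5621, -0.1321, 0.0726]
ee_rot: [-0.0, 0.8, 0.6, 0.001]
contact_force: [-2.2, 0.5, 4.3]
width: 0.0076
```

```bash
python3 st.py 8
```

```text
15.3 [ 0.5621 -0.1321  0.0726] tilt(x,y)z [0.08 0.03] yaw -16.19 [-2.2   0.51  4.26] [ 0.08  0.46 -0.04] 0.0076
15.35 [ 0.5621 -0.132   0.0726] tilt(x,y)z [0.08 0.03] yaw -16.19 [-2.24  1.08  5.85] [0.08 0.42 0.01] 0.0073
15.4 [ 0.5621 -0.1321  0.0726] tilt(x,y)z [0.08 0.03] yaw -16.19 [-1.7   0.1   5.39] [ 0.15  0.43 -0.04] 0.0074
15.45 [ 0.5621 -0.132   0.0726] tilt(x,y)z [0.08 0.03] yaw -16.19 [-1.89  1.11  5.02] [0.15 0.4  0.  ] 0.0072
15.5 [ 0.5621 -0.132   0.0726] tilt(x,y)z [0.08 0.03] yaw -16.19 [-1.44 -0.01  4.11] [0.11 0.4  0.  ] 0.0072
15.55 [ 0.5622 -0.132   0.0727] tilt(x,y)z [0.08 0.04] yaw -16.19 [-1.37  1.25  4.95] [0.08 0.41 0.03] 0.0077
15.6 [ 0.5622 -0.132   0.0726] tilt(x,y)z [0.08 0.03] yaw -16.19 [-1.53  0.68  5.1 ] [ 0.14  0.43 -0.02] 0.0076
15.65 [ 0.5621 -0.132   0.0726] tilt(x,y)z [0.08 0.03] yaw -16.19 [-1.83 -0.37  5.46] [0.12 0.46 0.01] 0.0074
```

>>> {"fn": "drive_tool", "kwargs": {
  "motion": "0 0 0 0 -0.0005 0.001 0;0 0 0 0 -0.0003 0.001 0"
}}

```text
clock: 15.9
position: [0.562, -0.132, 0.0719]
ee_rot: [0.001, 0.8, 0.6, 0.001]
contact_force: [-1.6, 1.6, 7.6]
width: 0.0071
```

```bash
python3 st.py 8; python3 - <<'E'
from h import *
im,d,T=snap("wrist","9");snap("side","9");snap("scene","9"); W=cloud("wrist",d,T);Pt=(W-T[:3,3])@T[:3,:3];z=W[...,2]; v,u=np.mgrid[0:480,0:640]
for n,t in (("wrist","7"),("wrist","9")):
    D=np.load(f"pics/wrist{t}.npz");W=cloud("wrist",D['d'],D['T']);T=D['T'];Pt=(W-T[:3,3])@T[:3,:3]
    for lo in np.arange(-.04,-.02,.005):
        c=(v<255)&(v>150)&(u>275)&(u<365)&(Pt[...,2]>lo)&(Pt[...,2]<lo+.005)&(Pt[...,0]>.05)&(Pt[...,0]<.054)
        if c.sum(): print(t,lo.round(3),c.sum(),np.percentile(Pt[c][:,1],[3,97]).round(4))
    c=(v<255)&(v>150)&(u>275)&(u<365)&(Pt[...,0]>.036)&(Pt[...,0]<.054); g=Pt[c][:,2]; print('ztop clamp',np.median(g[(g<-.036)&(g>-.045)]).round(4),'glass',np.median(g[(g<-.046)]).round(4))
E
```

```text
15.9 [ 0.562  -0.132   0.0719] tilt(x,y)z [0.07 0.15] yaw -16.19 [-1.59  1.58  7.57] [0.2  0.45 0.04] 0.0071
15.95 [ 0.5621 -0.132   0.0719] tilt(x,y)z [0.07 0.16] yaw -16.19 [-1.88  0.74  7.26] [0.11 0.5  0.01] 0.0075
16.0 [ 0.5621 -0.132   0.072 ] tilt(x,y)z [0.07 0.15] yaw -16.19 [-1.62  0.95  7.43] [0.17 0.45 0.01] 0.0075
16.05 [ 0.5621 -0.132   0.072 ] tilt(x,y)z [0.07 0.15] yaw -16.19 [-1.3   0.62  6.9 ] [ 0.14  0.48 -0.  ] 0.0076
16.1 [ 0.5621 -0.132   0.072 ] tilt(x,y)z [0.07 0.15] yaw -16.19 [-1.99  0.53  6.18] [ 0.15  0.49 -0.09] 0.0073
16.15 [ 0.5621 -0.132   0.072 ] tilt(x,y)z [0.07 0.16] yaw -16.19 [-2.56  0.71  6.97] [0.15 0.44 0.02] 0.0075
16.2 [ 0.5621 -0.132   0.072 ] tilt(x,y)z [0.07 0.15] yaw -16.19 [-1.02  0.26  6.38] [ 0.14  0.47 -0.01] 0.0079
16.25 [ 0.5621 -0.132   0.072 ] tilt(x,y)z [0.07 0.16] yaw -16.19 [-2.5   1.35  6.47] [ 0.17  0.49 -0.01] 0.0071
7 -0.04 492 [-0.0086  0.0061]
7 -0.035 171 [-0.0082  0.0057]
7 -0.03 156 [-0.0084  0.0059]
7 -0.025 117 [-0.0081  0.0059]
ztop clamp -0.04 glass -0.0496
9 -0.04 514 [-0.0087  0.0061]
9 -0.035 163 [-0.0084  0.0057]
9 -0.03 145 [-0.0081  0.0059]
9 -0.025 129 [-0.0083  0.0056]
ztop clamp -0.04 glass -0.0495
```

View pics/wrist9.png

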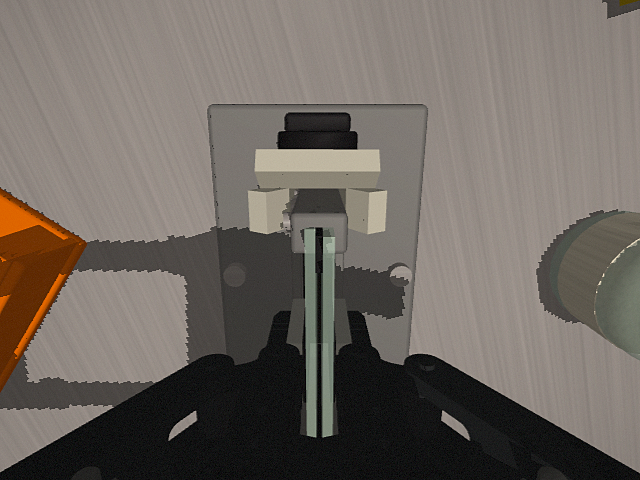

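View pics/side9.png

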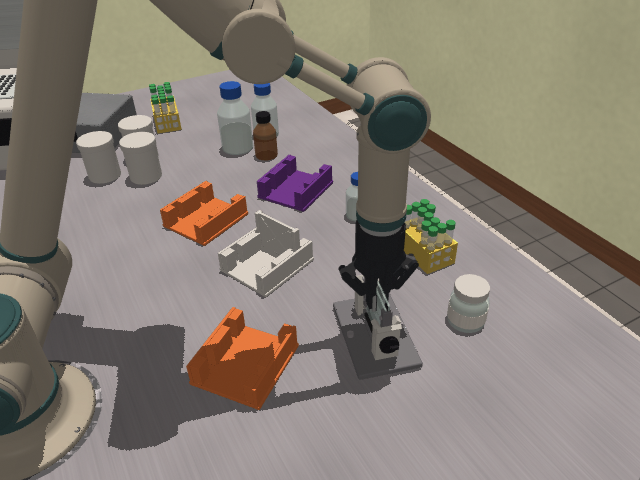

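>>> {"fn": "drive_tool", "kwargs": {
  "motion": "0 0 0 0 -0.0002 0.001 0"
}}

```text
clock: 16.52
position: [0.562, -0.132, 0.0718]
ee_rot: [0.001, 0.8, 0.601, 0.001]
contact_force: [-1.7, 1.8, 7.2]
width: 0.0076
```

```bash
python3 st.py 10
```

```text
16.52 [ 0.562  -0.132   0.0718] tilt(x,y)z [0.07 0.19] yaw -16.19 [-1.73  1.77  7.19] [ 0.09  0.58 -0.  ] 0.0076
16.57 [ 0.562  -0.132   0.0718] tilt(x,y)z [0.07 0.2 ] yaw -16.19 [-2.59  1.52  7.83] [0.13 0.47 0.  ] 0.0072
16.62 [ 0.5621 -0.132   0.0718] tilt(x,y)z [0.07 0.2 ] yaw -16.19 [-2.44  1.22  7.11] [ 0.13  0.49 -0.03] 0.0072
16.68 [ 0.5621 -0.132   0.0718] tilt(x,y)z [0.07 0.2 ] yaw -16.19 [-2.51  0.87  6.28] [0.14 0.49 0.03] 0.0074
16.73 [ 0.5621 -0.132   0.0718] tilt(x,y)z [0.07 0.19] yaw -16.18 [-2.84  0.72  7.89] [0.17 0.56 0.03] 0.0076
16.77 [ 0.562  -0.132   0.0718] tilt(x,y)z [0.07 0.19] yaw -16.19 [-2.45  0.42  8.42] [ 0.14  0.54 -0.02] 0.0077
16.82 [ 0.5621 -0.132   0.0718] tilt(x,y)z [0.07 0.2 ] yaw -16.19 [-1.03  1.1   7.8 ] [ 0.13  0.5  -0.01] 0.0073
16.88 [ 0.562  -0.132   0.0718] tilt(x,y)z [0.07 0.19] yaw -16.19 [-1.76  1.13  7.81] [ 0.16  0.55 -0.  ] 0.0078
16.93 [ 0.562  -0.132   0.0718] tilt(x,y)z [0.07 0.19] yaw -16.19 [-1.89  1.15  7.14] [0.17 0.52 0.05] 0.0076
16.98 [ 0.562  -0.132   0.0718] tilt(x,y)z [0.07 0.19] yaw -16.19 [-1.98  1.11  6.85] [0.15 0.55 0.01] 0.0074
```

Mean vertical reaction is about 7.4 N, plus about 2.4 N cassette weight, so the strip carries roughly 9.8 N and it's steady. I'll check that nothing else moved, then hand in.

```bash
python3 - <<'E'
from h import *
a=np.load("pics/scene0_im.npy").astype(int); b=np.load("pics/scene9.npz")['im'].astype(int)
d=np.abs(a-b).sum(2)>90
for nm,(u0,v0,u1,v1) in dict(tube=(230,298,305,368),bottle=(350,300,390,355),jar=(160,272,205,325),dam=(325,225,395,270)).items(): print(nm,d[v0:v1,u0:u1].mean().round(3))
print(sign_off())
E
```

```text
tube 0.0
bottle 0.0
jar 0.0
dam 0.037
the job is handed in; nothing more can be done
None
```

View pics/scene9.png

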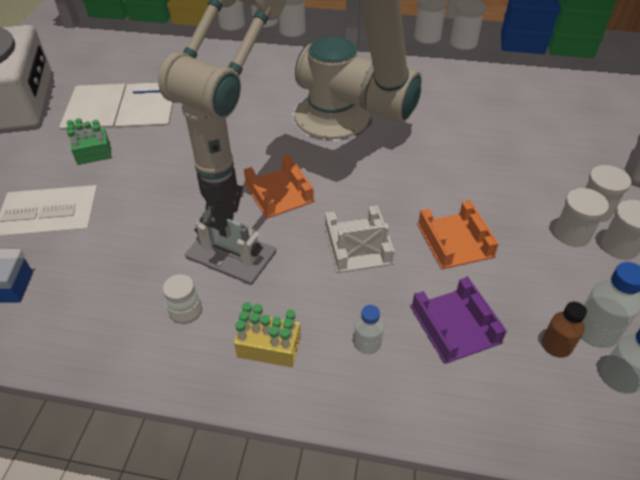

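The cassette is seated on the sealing strip between the posts, and the arm is still gripping it (50 N grip) and pressing it down with about 10 N. I handed the job in at about 17 s on the robot's clock.

- **Force:** the tool's vertical reaction was steady at about 7.4 N. Adding the cassette's own weight of about 2.4 N puts about 9.8 N on the strip. The tool height gives about the same: 3.8 mm of travel below first contact, or about 9.5 N.
- **Fit:** the cassette is upright, with the tool within 0.2° of vertical. The last pictures show it in both grooves with no slip in the grip.
- **Surroundings:** the tube rack, bottle and jar showed no change in the scene camera between the first and last pictures. The dam's area differed by 4% of its pixels. I put that down to the cassette having left the rack, and the dam looks in place.
- **Small disagreement:** a side force of about 2 N and a moment of about 0.5 N m remained on the tool at the end. The cassette is probably touching a groove wall lightly, so the true strip force could be slightly under 9.8 N.

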